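# Turn the cart wheel on its stand until the valve is at the top

## Task

The hand-cart wheel on the sloping stand has to be pumped up next: turn it by pushing its white spokes with the fingertips, letting go and reaching for another spoke as often as needed, until the red-capped valve stem is straight up, at the twelve o'clock (highest) point of the wheel, and leave it standing still there. Do not grip the wheel, push gently and only on the spokes, not on the tyre or rim and not on the valve stem, and leave the model house, the tin and the screwdriver where they are.

Things in the scene. Friction and masses are not known exactly. Their poses are not given: they have to be found in the camera images.
- stand: Wheel stand fixed to the bench: wooden base board 260 (x) x 400 (y) x 12 mm, two blue posts 22 mm wide at y = +-178 mm, about 190 mm high. Origin: centre of the board's underside, on the bench; z up; its -x side faces roughly to the robot.
- hub (a point): Centre of the wheel, on the axle in the wheel's mid-plane: (0, 0, 140 mm) in the stand's frame; axes as the stand's. The wheel's plane slopes 30 degrees above level, open face up and towards -x: up-slope direction (to twelve o'clock) is (cos 30, 0, sin 30), axle direction out of the open face (-sin 30, 0, cos 30). Free space behind the wheel's upper half.
- tube (a point): Middle of the 12 mm steel tube that runs along the stand's y, post to post, across the wheel's open face past the hub; its centre line is 36 mm from the wheel's mid-plane (another lies behind the wheel). Fingers reaching into the wheel can work above or below this tube but not sweep past it.
- wheel (a joint): Angle of the valve stem about the axle: 0 (or a whole turn, +-6.283) = top of the slope, twelve o'clock; grows as the valve goes from there towards the stand's +y side (counter-clockwise seen looking on to the open face). No end stops; hub friction about 0.2 N m, so it stays where it is left.
- spokes: Five white spokes, turning with the wheel. Origin: hub centre; z along the axle out of the open face, x towards the valve. Bars 16 mm wide, 22 mm deep (11 either side of the mid-plane), from the hub (24 mm radius, 50 long) to the rim (106 mm inner radius), at 36, 108, 180, 252, 324 degrees from the valve, which is thus midway between two. The openings between them go right through.
- tyre: White rim (inner radius 106 mm) and black tyre (outer radius 147 mm, 34 mm wide), one piece with the wheel; origin and axes as the spokes. Not to be pushed.
- stem: Valve stem on the inside of the rim, pointing towards the hub and bent slightly out to the open face: brass, with a red cap 14 mm thick, reaching inwards to 83 mm radius, and its end 18 mm out of the mid-plane. Origin at the hub centre, x towards the valve. Not to be pushed.
- valve (a point): Point on the valve stem, 94 mm from the axle, 8 mm out of the wheel's mid-plane towards the open face.
- house: Loose dark wooden model house 110 x 120 mm, about 125 mm high, bystander. Origin: centre of its underside.
- tin: Loose yellow-and-black tin, 80 mm across, 110 mm high, bystander. Origin: centre of its underside.
- driver: Loose screwdriver with an orange handle, lying on the bench, bystander. Its x axis runs along it.

How it is judged:
On the way, in this order (a step that is already met when the one before it is completed fails the run):
1. a spoke is pushed with the fingers while the valve is still below the hub (contact force between the fingers and spokes above 0.5 N and z of valve in the frame of stand below 0.14 m).
2. the fingers let go and are drawn out of the wheel (contact force between the fingers and spokes below 0.01 N and z of the grasp point in the frame of spokes above 0.032 m), for 0.05 s.
3. a spoke is pushed again (contact force between the fingers and spokes above 0.5 N).
At the end, for the whole second after the job is handed in: The valve stem is at the top of the wheel within 8 degrees (13 mm sideways), the wheel stands still, the fingers are clear, and the house, tin and screwdriver are within 20 mm of where they were (y of valve in the frame of stand between -0.013 and 0.013 m and z of valve in the frame of stand above 0.175 m and velocity of joint wheel between -0.05 and 0.05 rad/s and distance of each of house, tin, driver from where it was at the start of the episode below 0.02 m); the robot touches nothing.
It fails at once if the spokes are pushed or squeezed with more than 30 N (contact force between the fingers and spokes above 30 N).
It fails at once if the tyre or rim is pushed (over 3 N) (contact force between anything else and tyre above 3 N).
It fails at once if the valve stem is pushed (over 2 N) (contact force between anything else and stem above 2 N).
It fails at once if a bystander is lifted or pushed away (over 20 mm) (distance of any of house, tin, driver from where it was at the start of the episode above 0.02 m).
It also fails if it takes over 58 s, if anything falls off the work surface, if the arm or the gripper's body presses on something with over 40 N, if the wrist force passes 120 N, or if a joint passes its speed limit or range.

## Robot

A 6-joint arm with a two-finger parallel gripper is mounted at the origin on the work surface. World frame = base frame: x ahead of the robot, y to its left, z up, the work surface at z = 0. Lengths are in m, angles in rad, forces in N, time in s.
With the tool pointing down it reaches from about 0.25 to 0.725 m from the base axis. Payload 4 kg.
Tool frame: the origin (TCP) lies on the centre line of the jaws, within the pads' length; the fingertips stand 14 mm ahead of it and the grasp point (between the pads) lies 5 mm behind it; z points along the fingers, x is the direction in which the jaws open and shut, and the axes are right-handed (so a half turn about z gives the same grasp; the last joint's range is limited). The gripper opens to 85 mm and grips with 20 to 120 N. Pads are 22 mm wide; open, the fingers measure 114 mm over their backs; the gripper's body (76 mm by 85 mm) begins 54 mm behind the grasp point. The pads swing forward as they close: fully open they stand 13 mm farther back than shut.
Start: joints at [-1.307, 0.241, 0.005, 1.335, 0, 1.571], TCP at [0.13, -0.483, 0.245] pointing down, gripper open.
Joint ranges: [-2.72, 2.72], [-1.05, 1.87], [-1.09, 1.28], [-1.99, 2.15], [-1.42, 1.44], [-3.14, 3.14]. Speed limits (rad/s): [2.79, 2.79, 3.14, 3.14, 3.14, 3.14].

## Interface

Orientations are given as [roll, pitch, yaw] about the fixed x, y, z axes, in that order (R = Rz(yaw) Ry(pitch) Rx(roll)).
In Python, from bench import read_state, optics, ctrl gives the robot as it stands. The module is installed in compiled form; this text tells all that it offers.
- The arm moves only by the shell command python3 -m creep 'ROWS' [OPENING] [FORCE]. ROWS is text: rows parted by semicolons, each of 4 numbers parted by spaces: the shift along the tool's x, y, z in m, then the turn about the tool's z in rad. In form: x y z twist; .... A call has 1 to 10 rows; each row shifts and turns the commanded pose from where the row before left it, along the tool's axes as they then stand; what a row does not reach is not made up. A row lasts 1/10 s, in which the tool goes at most 50 mm and 8.59 degrees, less where a joint would pass 70% of its speed; a pose out of reach is approached as far as the arm can. A call is refused whole if a number of a shift passes 0.05 or a number of a turn 0.15, either way. A call with a gripper value outside its range is refused whole. OPENING is the opening, from 0 (shut) to 1 (fully open), set as the call begins (- or left out, the last holds). The fingers move at their own pace and stop on an object; FORCE is the grip in N (left out, the last holds). Time passes only in rows, so rows that do not move let the fingers close. It gives the time, the measured TCP pose, the force and the opening at its end, in the units of the state.
- read_state(): the state, without advancing time (a new reading comes with each control period).
- optics.snapshot(name): name is "scene" or "top" or "wrist"; returns a dict with "frame" (384x512x3 uint8, red, green, blue), "z_map" (384x512 float32, m along the optical axis (not along the pixel's ray), 0 where there is no reading), "mtx" (3x3 intrinsics, pixels), "R" (3x3) and "t" (3): a world point X has camera coordinates R X + t. Camera axes: x right, y down, z forward; pixel columns grow to the right and rows downward; lengths in m; the calibration is good to about 2 mm. A picture is of the moment at which its call begins.
- ctrl.sign_off(): hands the job in, once; it reports no verdict.
The state is a dict: "clock": time; "joints": joint angles; "qd": joint speeds; "joint_torque": joint torques, N m; "position": TCP position; "eef_rot": TCP orientation; "ft_force": force on the tool from outside, world axes, zero at the start; "moment": the same for the moment, N m; "finger_gap": finger opening in m.
Only numpy, scipy, OpenCV 4.12 (cv2) and the standard library are available. Lean on these libraries where they do the work, as an engineer would, in place of code of your own. Each camera call takes 0.05 s, during which the arm holds its last target.

## Working session

There is one attempt and no reset: what is moved stays moved. The work goes in short steps, Python scripts to look and compute and a shell command to move; the robot and the scene stay as the last step left them, time stands still between calls to the robot, and variables do not carry over. Pictures are saved under pics/ and viewed, and the job is handed in when it is done.

```bash
mkdir -p pics; python3 - <<'E'
from bench import read_state, optics
import cv2,numpy as np
s=read_state();print({k:np.round(v,3) for k,v in s.items()})
for n in ("scene","top"):
    d=optics.snapshot(n);cv2.imwrite(f"pics/{n}0.png",d["frame"][:,:,::-1]);np.savez(f"{n}0.npz",**d)
    print(n,d["mtx"],d["R"],d["t"])
E
```

```text
{'clock': np.float64(0.0), 'joints': array([-1.307,  0.241,  0.004,  1.335, -0.   ,  1.571]), 'qd': array([-0.002,  0.001,  0.001, -0.001,  0.001,  0.   ]), 'joint_torque': array([-3.0000e-03, -3.7232e+01,  2.5241e+01,  1.7000e-02, -0.0000e+00,
        0.0000e+00]), 'position': array([ 0.13 , -0.482,  0.244]), 'eef_rot': array([ 3.142e+00,  2.000e-03, -1.307e+00]), 'ft_force': array([ 0.084, -0.767, -0.579]), 'moment': array([-0.033,  0.028,  0.056]), 'finger_gap': np.float64(0.085)}
scene [[352.28355482   0.         256.34846722]
 [  0.         352.28355482 193.64767358]
 [  0.           0.           1.        ]] [[ 0.82300615  0.56794241 -0.01011391]
 [ 0.43777234 -0.64552121 -0.62582565]
 [-0.36196167  0.51063077 -0.77989741]] [-0.4951922  -0.13089496  1.16343691]
top [[370.22934005   0.         251.88368041]
 [  0.         370.22934005 194.92822553]
 [  0.           0.           1.        ]] [[-0.02341889 -0.99971695  0.0041923 ]
 [-0.98242248  0.02223653 -0.18534188]
 [ 0.18519619 -0.00845911 -0.98266516]] [0.02962199 0.57182488 1.19821733]
```

View pics/scene0.png

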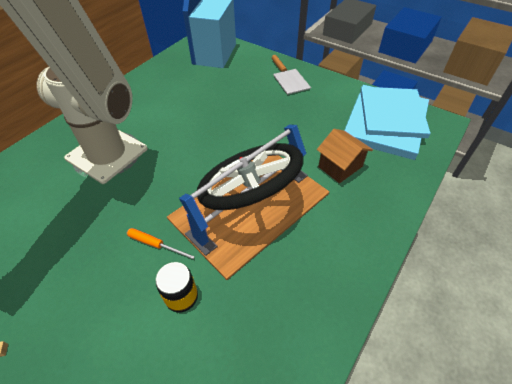

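View pics/top0.png

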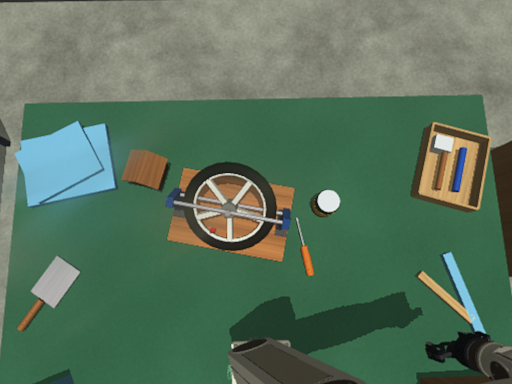

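The top view shows the wheel centre at about (230,208), the posts at (175,198) and (288,218), and the red cap at about (213,230). The cap is on the near, left side, below the hub. Next I'll measure these positions.

```bash
cat > h.py <<'E'
import numpy as np,cv2
def ray(d,u,v):
    r=d["R"].T@np.linalg.solve(d["mtx"],[u,v,1.]);c=-d["R"].T@d["t"];return c,r
def onz(d,u,v,z):
    c,r=ray(d,u,v);return c+r*(z-c[2])/r[2]
def onplane(d,u,v,p,n):
    c,r=ray(d,u,v);return c+r*(n@(p-c))/(n@r)
def pt(d,u,v):
    c,r=ray(d,u,v);return c+r*d["z_map"][int(v),int(u)]
def proj(d,X):
    p=d["mtx"]@(d["R"]@X+d["t"]);return p[:2]/p[2]
def cloud(d):
    v,u=np.mgrid[:384,:512];z=d["z_map"];K=d["mtx"]
    P=np.stack([(u-K[0,2])/K[0,0]*z,(v-K[1,2])/K[1,1]*z,z],-1)
    return (P-d["t"])@d["R"]
E
python3 - <<'E'
from h import *
for n in ("top","scene"):
    d=np.load(n+"0.npz");f=d["frame"];P=cloud(d);hsv=cv2.cvtColor(f,cv2.COLOR_RGB2HSV)
    h,s,v=[hsv[...,i].astype(int) for i in range(3)]
    ok=(d["z_map"]>0)&(P[...,0]>.3)&(P[...,0]<.85)&(abs(P[...,1])<.35)
    wood=ok&(h<20)&(s>80)&(abs(P[...,2]-.012)<.006)
    cl=[c for c in [wood]]
    pts=P[wood][:,:2].astype(np.float32);r=cv2.minAreaRect(pts*1000);print(n,"board",r,wood.sum())
    blue=ok&(h>100)&(h<128)&(s>120)&(P[...,2]>.05)
    nn,lab,st,ce=cv2.connectedComponentsWithStats(blue.astype(np.uint8))
    for i in range(1,nn):
        if st[i,4]>15:
            q=P[lab==i];print(" blue",ce[i].round(1),st[i,4],np.median(q,0).round(4),q.min(0).round(3),q.max(0).round(3))
    red=ok&((h<6)|(h>174))&(s>150)&(v>90)
    nn,lab,st,ce=cv2.connectedComponentsWithStats(red.astype(np.uint8))
    for i in range(1,nn):
        if st[i,4]>3:
            q=P[lab==i];print(" red",ce[i].round(1),st[i,4],np.median(q,0).round(4))
    black=ok&(v<45)&(P[...,2]>.04)&(P[...,2]<.25)
    nn,lab,st,ce=cv2.connectedComponentsWithStats(black.astype(np.uint8))
    i=1+np.argmax(st[1:,4]);q=P[lab==i];c=q.mean(0);w=np.linalg.svd(q-c,full_matrices=False)[2];print(" tyre",c.round(4),w[2],q.min(0),q.max(0))
    x0,y0=(140,140) if n=="top" else (150,110)
    cv2.imwrite(f"pics/{n}z.png",cv2.resize(f[y0:y0+140,x0:x0+186],None,fx=4,fy=4,interpolation=cv2.INTER_CUBIC)[:,:,::-1])
E
```

```text
top board ((511.61431884765625, 74.9022216796875), (553.37939453125, 277.556884765625), 75.75615692138672) 3851
 blue [171.5 197.3] 97 [0.5433 0.2637 0.1769] [0.521 0.247 0.117] [0.585 0.276 0.192]
 blue [285.7 218.8] 132 [ 0.4719 -0.0829  0.1773] [ 0.446 -0.099  0.119] [ 0.512 -0.068  0.191]
 red [212.1 229.9] 19 [0.4514 0.1458 0.112 ]
 tyre [0.6147 0.1119 0.2096] [-0.49292346  0.09322397  0.86506402] [ 0.5643976  -0.0108697   0.16524294] [0.6443305  0.2154642  0.22674582]
scene board ((517.3304443359375, 74.419921875), (627.2091674804688, 271.5295715332031), 75.03524017333984) 6348
 blue [295.4 138.3] 300 [0.5545 0.2589 0.1575] [0.518 0.178 0.112] [0.62  0.278 0.195]
 blue [194.  216.3] 578 [ 0.485  -0.0902  0.1398] [ 0.442 -0.1    0.051] [ 0.516 -0.069  0.189]
 tyre [0.5836 0.0395 0.1948] [-0.4491963   0.06609685  0.89098479] [ 0.45148097 -0.05510828  0.12665734] [0.64556634 0.21964224 0.22543666]
```

View pics/topz.png

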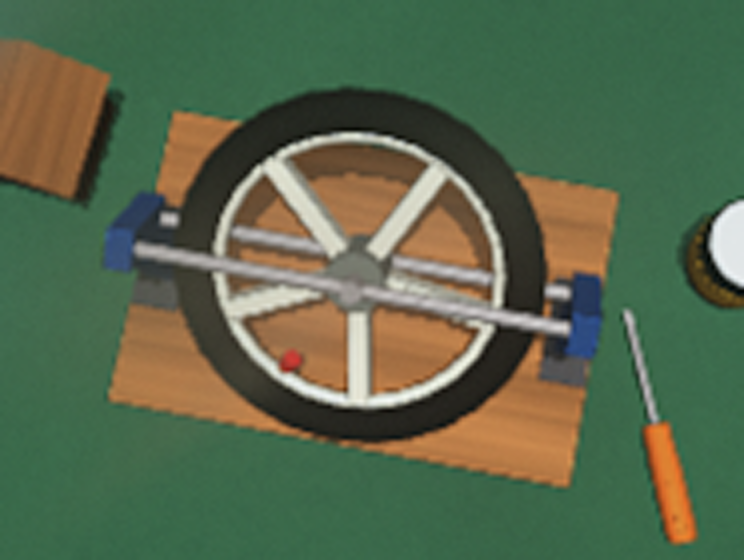

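The zoom shows the five spokes clearly, with the red cap at zoomed (290,360), and the board corners at about (175,112), (617,190), (568,486) and (108,402). Next I'll work out the stand pose from the corners, then the valve and spoke angles.

```bash
cat >> h.py <<'E'
def fitstand(d,C):
    # corners order: (+x,+y),(+x,-y),(-x,-y),(-x,+y)
    W=np.array([onz(d,u,v,.012)[:2] for u,v in C]);L=np.array([[.13,.2],[.13,-.2],[-.13,-.2],[-.13,.2]])
    a=L-L.mean(0);b=W-W.mean(0)
    yaw=np.arctan2((a[:,0]*b[:,1]-a[:,1]*b[:,0]).sum(),(a*b).sum())
    return W,W.mean(0),yaw
E
python3 - <<'E'
from h import *
d=np.load("top0.npz");Z=np.array([(175,112),(617,190),(568,486),(108,402)])
C=(Z+.5)/4-.5+[140,140]
W,c,yaw=fitstand(d,C);print(W.round(4),c,np.degrees(yaw));print([np.linalg.norm(W[i]-W[(i+1)%4]).round(4) for i in range(4)])
R=np.array([[np.cos(yaw),-np.sin(yaw),0],[np.sin(yaw),np.cos(yaw),0],[0,0,1]])
hub=np.array([*c,.14]);up=R@[np.cos(np.pi/6),0,.5];n=R@[-.5,0,np.cos(np.pi/6)];ys=R[:,1]
# cloud check
P=cloud(d);rel=P-hub;a=rel@n;x=rel@up;y=rel@ys;r=np.hypot(x,y)
f=d["frame"].astype(int);white=(f.min(2)>130)&(r<.16)&(abs(a)<.03)
print("white plane offset",np.median(a[white&(r>.03)&(r<.1)]))
blk=(f.max(2)<60)&(r>.11)&(r<.17)&(abs(a)<.04);print("tyre ext",np.percentile(x[blk],[0.5,99.5]),np.percentile(y[blk],[.5,99.5]),np.percentile(a[blk],[5,50,95]))
uv=(np.array([290,360])+.5)/4-.5+140
p=onplane(d,*uv,hub+.012*n,n)-hub;print("valve r",np.hypot(p@up,p@ys),"ang",np.degrees(np.arctan2(p@ys,p@up)))
m=white&(r>.05)&(r<.095);th=np.degrees(np.arctan2(y,x))[m]
H=np.histogram(th,np.arange(-180,181,6));print([(int(e),int(k)) for k,e in zip(*H)])
S=(np.degrees(np.angle(np.mean(np.exp(5j*np.radians(th)))))/5);print("spoke phase mod72",S%72, "valve mod",(S-36)%72)
np.savez("stand.npz",c=c,yaw=yaw,R=R,hub=hub,up=up,n=n,ys=ys)
print("tubepts",proj(d,hub+.036*n),proj(d,hub))
E
```

```text
[[ 0.684   0.2563]
 [ 0.6047 -0.1319]
 [ 0.3501 -0.0791]
 [ 0.4298  0.3106]] [0.51716665 0.0889761 ] -11.652387561043074
[np.float64(0.3962), np.float64(0.26), np.float64(0.3978), np.float64(0.2599)]
white plane offset 0.011100675588484137
tyre ext [-0.13423974  0.14625838] [-0.14431633  0.16839379] [0.00776156 0.01567478 0.01988065]
valve r 0.08973833491242575 ang 151.94085106452866
[(-180, 14), (-174, 34), (-168, 16), (-162, 0), (-156, 0), (-150, 0), (-144, 0), (-138, 0), (-132, 0), (-126, 0), (-120, 0), (-114, 0), (-108, 1), (-102, 1), (-96, 20), (-90, 25), (-84, 0), (-78, 0), (-72, 0), (-66, 0), (-60, 0), (-54, 0), (-48, 0), (-42, 0), (-36, 13), (-30, 32), (-24, 22), (-18, 1), (-12, 0), (-6, 0), (0, 0), (6, 0), (12, 0), (18, 0), (24, 0), (30, 1), (36, 37), (42, 36), (48, 7), (54, 0), (60, 0), (66, 0), (72, 0), (78, 1), (84, 17), (90, 0), (96, 0), (102, 2), (108, 26), (114, 30), (120, 5), (126, 0), (132, 0), (138, 0), (144, 0), (150, 0), (156, 0), (162, 0), (168, 0), (174, 0)]
spoke phase mod72 44.93159310941099 valve mod 8.93159310941099
tubepts [227.47831815 211.89313666] [229.18510481 207.67192945]
```

The board corners, tyre and white spoke faces agree: stand yaw is −11.65° and the valve is at about +153°. The wheel has to turn clockwise by 153°. I'll shut the fingers, raise a little and twist so that tool x lies along the stand's +y and tool y along its +x (yaw +1.367).

```bash
python3 -m creep '0 0 -0.02 -0.15; 0 0 -0.02 -0.15; 0 0 0 -0.15; 0 0 0 -0.15; 0 0 0 -0.15; 0 0 0 -0.15; 0 0 0 -0.15; 0 0 0 -0.15; 0 0 0 -0.15; 0 0 0 -0.15' 0 20
python3 -m creep '0 0 0 -0.15; 0 0 0 -0.15; 0 0 0 -0.15; 0 0 0 -0.15; 0 0 0 -0.15; 0 0 0 -0.15; 0 0 0 -0.15; 0 0 0 -0.12; 0 0 0 0'
cat >> h.py <<'E'
def S():
    return np.load("stand.npz")
def tool():
    from bench import read_state
    from scipy.spatial.transform import Rotation as Ro
    st=S();s=read_state();p=np.array(s["position"])
    q=st["R"].T@(p-np.array([*st["c"],0]))
    f=st["R"].T@np.array(s["ft_force"])
    tip=p-np.array([0,0,.014]);rel=tip-st["hub"]
    sl,y,a=rel@st["up"],rel@st["ys"],rel@st["n"]
    g=p+np.array([0,0,.005])-st["hub"]
    print("t",round(float(s["clock"]),2),"rpy",np.round(s["eef_rot"],3),"TCP in stand mm",(q*1000).round(1),"tip s,y,a mm",np.round([sl*1e3,y*1e3,a*1e3],1),"r",round(np.hypot(sl,y)*1e3,1),"th",round(np.degrees(np.arctan2(y,sl)),1),"grasp a",round(g@st["n"]*1e3,1),"F stand",f.round(1),"gap",s["finger_gap"])
    return q,s
E
python3 - <<'E'
from h import *
from bench import read_state
q,s=tool();print(np.round(s["joints"],3))
st=S()
def tgt(sl,y,a):
    X=np.array([sl*.8660-a*.5,y,.14+sl*.5+a*.8660])+[0,0,14]*np.array([1,1,.001]);return X*1000
for t in [(12,62,-8)]:
    X=tgt(*[v/1000 for v in t]);print(t,X, "delta",X-q*1000)
E
```

```text
clock: 1.1
position: [0.1303, -0.4824, 0.2848]
eef_rot: [-3.14, 0.0, 0.199]
ft_force: [0.5, 0.3, -0.2]
finger_gap: -0.0001
clock: 2.0
position: [0.1303, -0.4824, 0.2848]
eef_rot: [-3.141, -0.001, 1.363]
ft_force: [-0.6, 0.5, -0.6]
finger_gap: -0.0001
t 2.0 rpy [-3.141e+00 -1.000e-03  1.363e+00] TCP in stand mm [-263.5 -637.7  284.8] tip s,y,a mm [-162.8 -637.7  245. ] r 658.2 th -104.3 grasp a 261.5 F stand [-0.7  0.3 -0.6] gap -0.00011506754722271792
[-1.307  0.228  0.091  1.435  0.    -1.099]
(12, 62, -8) [ 14.392  62.    153.072] delta [ 277.84766492  699.74675961 -131.73765348]
```

```bash
python3 -m creep '0.044 0.017 0 0; 0.044 0.017 0 0; 0.044 0.017 0 0; 0.044 0.017 0 0; 0.044 0.017 0 0; 0.044 0.017 0 0; 0.044 0.017 0 0; 0.044 0.017 0 0; 0.044 0.017 0 0; 0.044 0.017 0 0'
python3 -m creep '0.044 0.018 0 0; 0.044 0.018 0 0; 0.044 0.018 0 0; 0.044 0.018 0 0; 0.044 0.018 0 0; 0.04 0.018 0 0; 0 0 0 0; 0 0 0 0'
python3 - <<'E'
from h import *
from bench import optics
tool()
for n in ("scene","wrist","top"):
    d=optics.snapshot(n);cv2.imwrite(f"pics/{n}1.png",d["frame"][:,:,::-1]);np.savez(f"{n}1.npz",**d)
E
```

```text
clock: 3.0
position: [0.3881, -0.0854, 0.2854]
eef_rot: [3.141, 0.0, 1.36]
ft_force: [0.6, -0.6, 0.2]
finger_gap: 0.0001
clock: 3.8
position: [0.5466, 0.1456, 0.2839]
eef_rot: [-3.139, 0.002, 1.363]
ft_force: [-0.9, -0.3, 0.1]
finger_gap: 0.0004
t 3.8 rpy [-3.139e+00  2.000e-03  1.363e+00] TCP in stand mm [ 17.4  61.4 283.9] tip s,y,a mm [ 80.   61.4 103.8] r 100.9 th 37.5 grasp a 120.3 F stand [-0.9 -0.5  0.1] gap 0.00035230157014142497
```

View pics/wrist1.png

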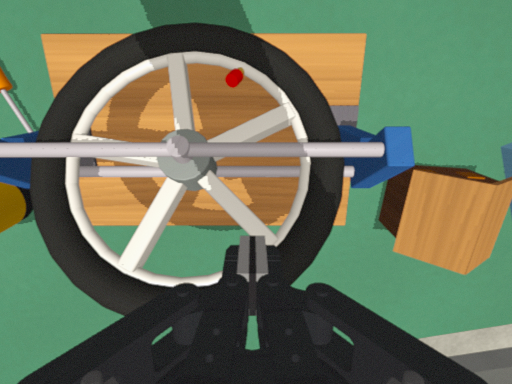

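View pics/scene1.png

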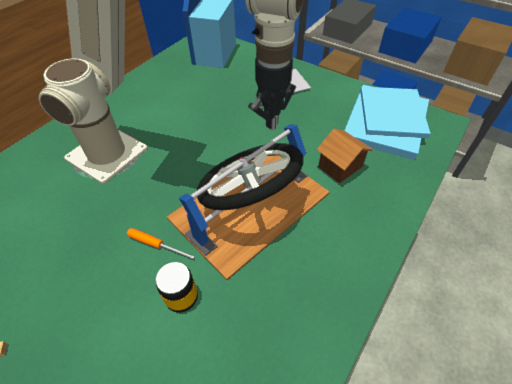

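The wrist view shows the shut fingertips at about (252,237), the tube running across at row 150, the red cap at (234,77), and an empty opening at the right between the spokes ending near (290,110) and (270,240). I'll check the real fingertip height and the wheel angle from this view.

```bash
cat >> h.py <<'E'
def wheel(d,flo=None):
    st=S();hub,up,n,ys=[st[k] for k in("hub","up","n","ys")]
    P=cloud(d);rel=P-hub;a=rel@n;x=rel@up;y=rel@ys;r=np.hypot(x,y)
    hsv=cv2.cvtColor(d["frame"],cv2.COLOR_RGB2HSV).astype(int);h,s,v=hsv[...,0],hsv[...,1],hsv[...,2]
    w=(s<60)&(v>120)&(abs(a-.008)<.008)&(r>.045)&(r<.095)
    th=np.arctan2(y,x)[w];ph=np.degrees(np.angle(np.mean(np.exp(5j*th))))/5
    # red cap on plane a=.012
    red=(((h<6)|(h>174))&(s>150)&(v>90)&(r<.12)&(abs(a)<.05)).astype(np.uint8)
    va=None
    if red.sum()>3:
        vv,uu=np.nonzero(red);p=onplane(d,uu.mean(),vv.mean(),hub+.012*n,n)-hub;va=np.degrees(np.arctan2(p@ys,p@up));print("red r mm",1e3*np.hypot(p@ys,p@up),"ang",va,red.sum())
    print("spokes n",w.sum(),"a",np.median(a[w]),"valve cand mod72",(ph-36)%72)
    if va is not None: 
        b=(ph-36);b+=72*np.round((va-b)/72);print("valve angle",b)
E
python3 - <<'E'
from h import *
d=np.load("wrist1.npz");P=cloud(d)
for u,v in [(245,238),(260,238),(245,245),(260,245),(252,260)]: print(u,v,P[v,u].round(4))
wheel(d);wheel(np.load("top1.npz"))
import os
E
```

```text
245 238 [0.5351 0.1431 0.2787]
260 238 [0.5367 0.1507 0.2786]
245 245 [0.5356 0.1432 0.2851]
260 245 [0.5365 0.1506 0.2862]
252 260 [0.5357 0.1468 0.2996]
red r mm 92.0835370156175 ang 152.4307053762487 218
spokes n 4252 a 0.012202272355521297 valve cand mod72 8.848998288675404
valve angle 152.8489982886754
spokes n 105 a 0.011640627478869254 valve cand mod72 11.812085868265413
```

The wheel angle is confirmed at +152.8° from two views. I'll enter the opening at the +y side, vertically, between the spokes at 45° and 117°.

```bash
python3 -m creep '0 0 0.03 0; 0 0 0.03 0; 0 0 0.03 0; 0 0 0.02 0; 0 0 0.012 0; 0 0 0.011 0; 0 0 0 0; 0 0 0 0'
python3 - <<'E'
from h import *
q,s=tool()
prev=q*1000
for th in range(76,-76,-4):
    t=np.radians(th);r=63;a=-11;sl=r*np.cos(t);X=np.array([sl*.8660-a*.5,r*np.sin(t),140+sl*.5+a*.866+14]);dl=X-prev;prev=X
    print(th,"rows x y z:",(np.array([dl[1],dl[0],-dl[2]])/1000).round(4))
E
```

```text
clock: 4.75
position: [0.5469, 0.1447, 0.1529]
eef_rot: [3.141, -0.0, 1.363]
ft_force: [-1.4, 0.8, -1.2]
finger_gap: -0.0002
t 4.75 rpy [ 3.141 -0.     1.363] TCP in stand mm [ 17.8  60.6 152.9] tip s,y,a mm [14.9 60.6 -9.8] r 62.4 th 76.2 grasp a 6.6 F stand [-1.5  0.5 -1.2] gap -0.00022532660186634634
76 rows x y z: [0.0005 0.0009 0.0008]
72 rows x y z: [-0.0012  0.0037 -0.0021]
68 rows x y z: [-0.0015  0.0036 -0.0021]
64 rows x y z: [-0.0018  0.0035 -0.002 ]
60 rows x y z: [-0.0021  0.0034 -0.0019]
56 rows x y z: [-0.0023  0.0032 -0.0019]
52 rows x y z: [-0.0026  0.0031 -0.0018]
48 rows x y z: [-0.0028  0.0029 -0.0017]
44 rows x y z: [-0.0031  0.0027 -0.0016]
40 rows x y z: [-0.0033  0.0025 -0.0015]
36 rows x y z: [-0.0035  0.0023 -0.0014]
32 rows x y z: [-0.0036  0.0021 -0.0012]
28 rows x y z: [-0.0038  0.0019 -0.0011]
24 rows x y z: [-0.004   0.0017 -0.001 ]
20 rows x y z: [-0.0041  0.0014 -0.0008]
16 rows x y z: [-0.0042  0.0012 -0.0007]
12 rows x y z: [-0.0043  0.0009 -0.0005]
8 rows x y z: [-0.0043  0.0007 -0.0004]
4 rows x y z: [-0.0044  0.0004 -0.0002]
0 rows x y z: [-0.0044  0.0001 -0.0001]
-4 rows x y z: [-0.0044 -0.0001  0.0001]
-8 rows x y z: [-0.0044 -0.0004  0.0002]
-12 rows x y z: [-0.0043 -0.0007  0.0004]
-16 rows x y z: [-0.0043 -0.0009  0.0005]
-20 rows x y z: [-0.0042 -0.0012  0.0007]
-24 rows x y z: [-0.0041 -0.0014  0.0008]
-28 rows x y z: [-0.004  -0.0017  0.001 ]
-32 rows x y z: [-0.0038 -0.0019  0.0011]
-36 rows x y z: [-0.0036 -0.0021  0.0012]
-40 rows x y z: [-0.0035 -0.0023  0.0014]
-44 rows x y z: [-0.0033 -0.0025  0.0015]
-48 rows x y z: [-0.0031 -0.0027  0.0016]
-52 rows x y z: [-0.0028 -0.0029  0.0017]
-56 rows x y z: [-0.0026 -0.0031  0.0018]
-60 rows x y z: [-0.0023 -0.0032  0.0019]
-64 rows x y z: [-0.0021 -0.0034  0.0019]
-68 rows x y z: [-0.0018 -0.0035  0.002 ]
-72 rows x y z: [-0.0015 -0.0036  0.0021]
```

```bash
python3 -m creep '0 0.001 0.001 0; -0.001 0.004 -0.002 0; -0.0015 0.0035 -0.002 0; -0.002 0.0035 -0.002 0; -0.002 0.0035 -0.002 0; -0.0025 0.003 -0.002 0'
python3 - <<'E'
from h import *
from bench import optics
tool();d=optics.snapshot("wrist");wheel(d);cv2.imwrite("pics/w2.png",d["frame"][:,:,::-1])
E
```

```text
clock: 5.35
position: [0.5634, 0.1323, 0.1615]
eef_rot: [3.141, -0.0, 1.363]
ft_force: [-2.6, 1.6, -1.1]
finger_gap: -0.0
t 5.35 rpy [ 3.141 -0.     1.363] TCP in stand mm [ 36.6  51.7 161.5] tip s,y,a mm [ 35.4  51.7 -11.8] r 62.7 th 55.6 grasp a 4.7 F stand [-2.9  1.  -1.1] gap -1.0203660523319053e-05
red r mm 91.54948555120927 ang 134.72120229283476 696
spokes n 10568 a 0.01228328725863136 valve cand mod72 63.907183411514076
valve angle 135.90718341151407
```

View pics/w2.png

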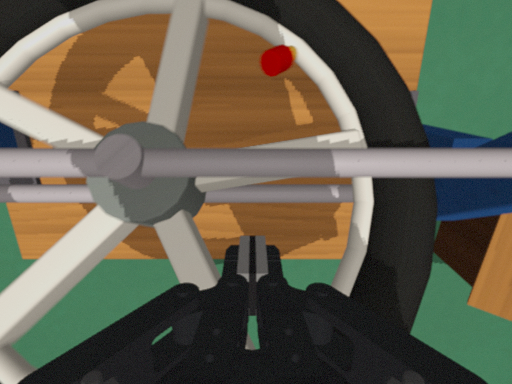

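The picture shows the fingers at (252,245) against the spoke ending near (205,280). The wheel has turned to about 135°, and the force is only about 3 N. I'll carry on along the arc.

```bash
python3 -m creep '-0.0025 0.003 -0.002 0; -0.003 0.003 -0.0015 0; -0.003 0.0025 -0.0015 0; -0.0035 0.0025 -0.0015 0; -0.0035 0.0025 -0.0015 0; -0.0035 0.002 -0.001 0; -0.004 0.002 -0.001 0; -0.004 0.0015 -0.001 0; -0.004 0.0015 -0.001 0; -0.004 0.001 -0.0005 0'
python3 -m creep '-0.0045 0.001 -0.0005 0; -0.0045 0.0005 -0.0005 0; -0.0045 0.0005 0 0; -0.0045 0 0 0; -0.0045 0 0 0; -0.0045 -0.0005 0 0; -0.0045 -0.0005 0.0005 0; -0.0045 -0.001 0.0005 0; -0.004 -0.001 0.0005 0'
python3 - <<'E'
from h import *
from bench import optics
tool();d=optics.snapshot("wrist");wheel(d);cv2.imwrite("pics/w3.png",d["frame"][:,:,::-1])
E
```

```text
clock: 6.4
position: [0.5771, 0.0934, 0.1739]
eef_rot: [3.141, -0.001, 1.363]
ft_force: [-0.5, 3.2, -1.0]
finger_gap: 0.0002
clock: 7.3
position: [0.5677, 0.0542, 0.1734]
eef_rot: [3.141, 0.0, 1.363]
ft_force: [0.1, 3.7, -0.3]
finger_gap: 0.0002
t 7.3 rpy [3.141 0.    1.363] TCP in stand mm [ 56.5 -23.9 173.4] tip s,y,a mm [ 58.7 -23.9 -11.4] r 63.3 th -22.1 grasp a 5.0 F stand [-0.7  3.6 -0.3] gap 0.00022202909500104625
red r mm 91.150943916397 ang 69.58534223972771 955
spokes n 11683 a 0.012223233947684353 valve cand mod72 69.459716058912
valve angle 69.459716058912
```

View pics/w3.png

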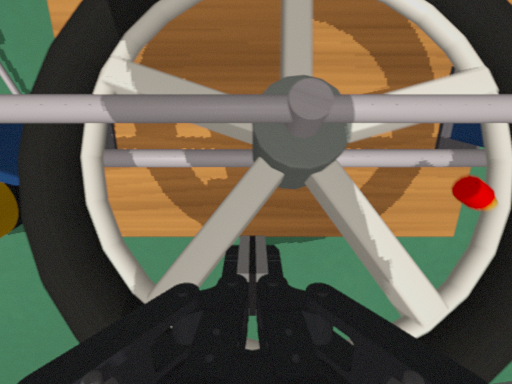

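The red cap at (472,192) is now on the right. The valve is at +69.5° and the fingers push the spoke at the left, around (220,230). I'll continue down the arc on this side.

```bash
python3 -m creep '-0.004 -0.0015 0.001 0; -0.004 -0.0015 0.001 0; -0.004 -0.002 0.001 0; -0.0035 -0.002 0.001 0; -0.0035 -0.0025 0.0015 0; -0.0035 -0.0025 0.0015 0; -0.003 -0.0025 0.0015 0; -0.003 -0.003 0.0015 0; -0.0025 -0.003 0.0015 0; -0.0015 -0.002 0.001 0'
python3 - <<'E'
from h import *
from bench import optics
tool();d=optics.snapshot("wrist");wheel(d);cv2.imwrite("pics/w4.png",d["frame"][:,:,::-1])
E
```

```text
clock: 8.35
position: [0.5386, 0.027, 0.1607]
eef_rot: [3.142, 0.001, 1.363]
ft_force: [2.5, 2.4, 0.4]
finger_gap: 0.0001
t 8.35 rpy [3.142e+00 1.000e-03 1.363e+00] TCP in stand mm [ 33.5 -56.3 160.7] tip s,y,a mm [ 32.3 -56.3 -11. ] r 65.0 th -60.1 grasp a 5.5 F stand [2.  2.9 0.4] gap 0.00010119203306660054
red r mm 91.0335338386156 ang 33.910709224953784 1350
spokes n 12462 a 0.012208115440616025 valve cand mod72 34.37822800363334
valve angle 34.37822800363334
```

View pics/w4.png

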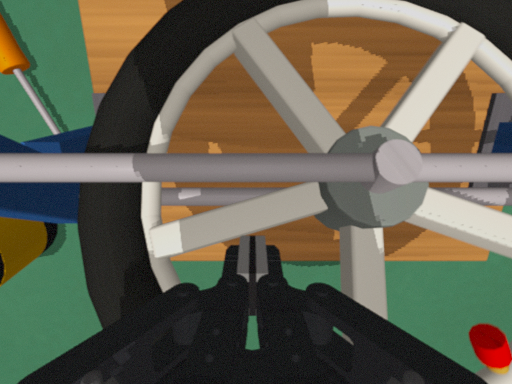

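The red cap is at (490,345) and the valve is at +34°. A little more of this push is possible, since the tube is still well clear of the fingers.

```bash
python3 -m creep '-0.002 -0.003 0.002 0; -0.0015 -0.0035 0.002 0; -0.0015 -0.0035 0.002 0; -0.001 -0.004 0.002 0; -0.001 -0.003 0.002 0; 0 0 0 0'
python3 - <<'E'
from h import *
from bench import optics
tool();d=optics.snapshot("wrist");wheel(d);cv2.imwrite("pics/w5.png",d["frame"][:,:,::-1])
E
```

```text
clock: 9.0
position: [0.5196, 0.0238, 0.1503]
eef_rot: [-3.14, 0.001, 1.363]
ft_force: [1.1, 0.4, 1.5]
finger_gap: 0.0
t 9.0 rpy [-3.140e+00  1.000e-03  1.363e+00] TCP in stand mm [ 15.6 -63.3 150.3] tip s,y,a mm [ 11.7 -63.3 -11. ] r 64.4 th -79.6 grasp a 5.5 F stand [1.  0.6 1.5] gap 9.127810597453957e-06
spokes n 7773 a 0.012095128032837079 valve cand mod72 15.003303295513085
```

View pics/w5.png

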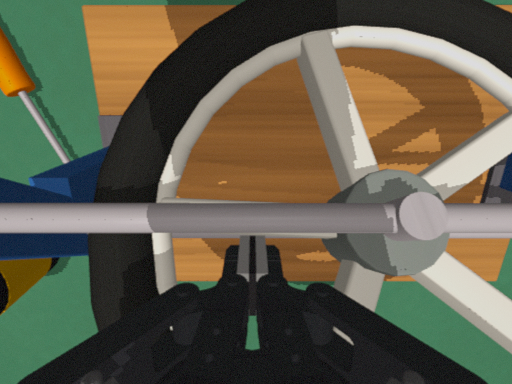

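The valve is now at about +15°, and the rest of the cap is hidden by the gripper. I'll back off the spoke, draw straight out, and check from above.

```bash
python3 -m creep '0.002 0.004 -0.002 0; 0 0 -0.01 0; 0 0 -0.025 0; 0 0 -0.03 0; 0 0 -0.03 0; 0 0 -0.03 0; 0 0 0 0; 0 0 0 0'
python3 - <<'E'
from h import *
from bench import optics
tool();d=optics.snapshot("wrist");wheel(d);cv2.imwrite("pics/w6.png",d["frame"][:,:,::-1])
d=optics.snapshot("top");wheel(d)
E
```

```text
clock: 9.85
position: [0.5254, 0.0251, 0.2788]
eef_rot: [3.14, -0.0, 1.363]
ft_force: [-0.2, 0.3, 0.4]
finger_gap: 0.0004
t 9.85 rpy [ 3.14  -0.     1.363] TCP in stand mm [ 21.  -60.8 278.8] tip s,y,a mm [ 80.6 -60.8  97.6] r 101.0 th -37.1 grasp a 114.0 F stand [-0.3  0.2  0.4] gap 0.0004166988625783168
red r mm 91.93850616829779 ang 14.988621241671115 307
spokes n 4863 a 0.012154926215499729 valve cand mod72 15.586412124783564
valve angle 15.586412124783564
red r mm 96.00824032019004 ang 18.151071981820618 4
spokes n 181 a 0.011446705543107836 valve cand mod72 12.409344346460855
valve angle 12.409344346460855
```

View pics/w6.png

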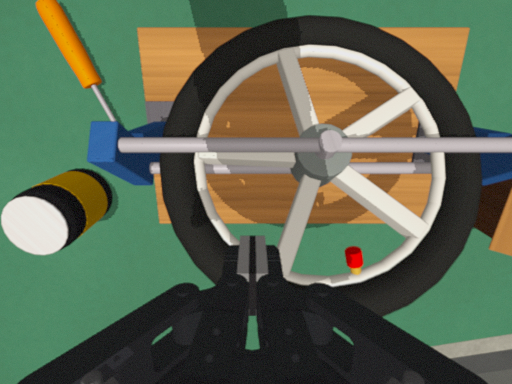

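The wheel stood still at +15.5° with the cap at (354,257), and the fingers are out. Next I'll cross over to the +y side for the spoke at 51°.

```bash
python3 -m creep '0.03 -0.002 0 0; 0.035 -0.003 0 0; 0.035 -0.003 0 0; 0.025 -0.001 0 0; 0 0 0.02 0; 0 0 0.03 0; 0 0 0 0; 0 0 0 0'
python3 - <<'E'
from h import *
q,s=tool();print("to go",np.array([11.6,64,148])-q*1e3)
E
```

```text
clock: 10.75
position: [0.5412, 0.1491, 0.2267]
eef_rot: [-3.138, 0.002, 1.363]
ft_force: [0.4, 0.3, 0.7]
finger_gap: 0.0002
t 10.75 rpy [-3.138e+00  2.000e-03  1.363e+00] TCP in stand mm [ 11.3  63.7 226.7] tip s,y,a mm [46.2 63.7 57.2] r 78.7 th 54.1 grasp a 73.7 F stand [0.3 0.4 0.7] gap 0.00017258310092707326
to go [  0.25355802   0.26537736 -78.65003385]
```

```bash
python3 -m creep '0 0 0.025 0; 0 0 0.02 0; 0 0 0.015 0; 0 0 0.01 0; 0 0 0.009 0; 0 0 0 0; 0 0 0 0'
python3 - <<'E'
from h import *
from bench import optics
tool();d=optics.snapshot("wrist");wheel(d);cv2.imwrite("pics/w7.png",d["frame"][:,:,::-1])
E
```

```text
clock: 11.45
position: [0.5426, 0.1495, 0.1495]
eef_rot: [3.141, -0.0, 1.363]
ft_force: [-0.3, 1.2, 0.0]
finger_gap: 0.0001
t 11.45 rpy [ 3.141 -0.     1.363] TCP in stand mm [ 12.7  64.4 149.5] tip s,y,a mm [  8.7  64.4 -10.3] r 65.0 th 82.3 grasp a 6.2 F stand [-0.5  1.1  0. ] gap 0.00010538578171895742
spokes n 8143 a 0.012107712734136475 valve cand mod72 14.053682057018989
```

View pics/w7.png

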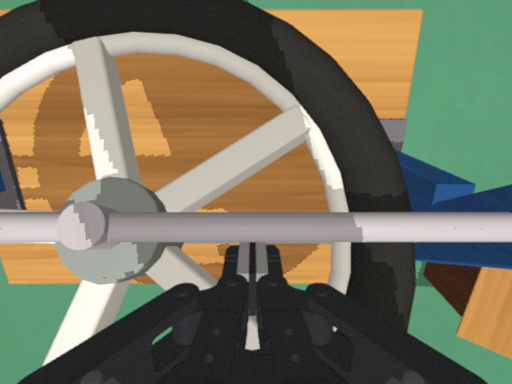

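The fingers are in the opening, at (252,255), with the spoke lying to their left. I'll push slowly now.

```bash
python3 -m creep '-0.001 0.003 -0.0015 0; -0.001 0.003 -0.002 0; -0.001 0.003 -0.002 0; -0.001 0.003 -0.0015 0; -0.001 0.002 -0.001 0; 0 0 0 0'
python3 - <<'E'
from h import *
from bench import optics
tool();d=optics.snapshot("wrist");wheel(d);cv2.imwrite("pics/w8.png",d["frame"][:,:,::-1])
E
```

```text
clock: 12.1
position: [0.5557, 0.1415, 0.1573]
eef_rot: [3.14, -0.0, 1.363]
ft_force: [-2.9, 1.1, -0.2]
finger_gap: 0.0003
t 12.1 rpy [ 3.14  -0.     1.363] TCP in stand mm [ 27.1  59.2 157.3] tip s,y,a mm [ 25.2  59.2 -10.7] r 64.3 th 67.0 grasp a 5.8 F stand [-3.   0.5 -0.2] gap 0.0003271156826411748
spokes n 12065 a 0.012209429973169579 valve cand mod72 1.8416156308379072
```

View pics/w8.png

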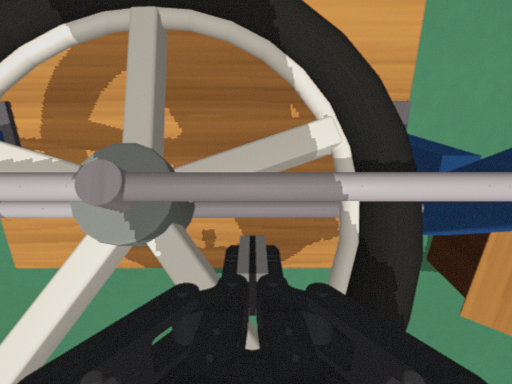

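The estimate is now about +2°. One small nudge more, then back off, draw out and check.

```bash
python3 -m creep '-0.0005 0.001 -0.0005 0; 0 0 0 0; 0.001 -0.003 0.002 0; 0.001 -0.002 0.001 0; 0 0 -0.01 0; 0 0 -0.02 0; 0 0 -0.03 0; 0 0 -0.03 0; 0 0 -0.03 0; 0 0 0 0'
python3 -m creep '0 0 -0.03 0; 0 0 -0.03 0; 0 0 0 0; 0 0 0 0'
python3 - <<'E'
from h import *
from bench import optics
tool();d=optics.snapshot("wrist");wheel(d);cv2.imwrite("pics/w9.png",d["frame"][:,:,::-1])
d=optics.snapshot("scene");cv2.imwrite("pics/s9.png",d["frame"][:,:,::-1])
a=np.load("scene0.npz");df=np.abs(a["frame"].astype(int)-d["frame"]).max(2)
print("diff driver/tin region",(df[220:320,110:205]>40).sum(),"house",(df[125:185,315:372]>40).sum())
E
```

```text
clock: 13.15
position: [0.5539, 0.1444, 0.2805]
eef_rot: [3.131, -0.005, 1.363]
ft_force: [0.6, 0.6, -0.6]
finger_gap: -0.0001
clock: 13.55
position: [0.5517, 0.1439, 0.3349]
eef_rot: [3.14, -0.001, 1.363]
ft_force: [-0.2, -0.5, 0.5]
finger_gap: -0.0004
t 13.55 rpy [ 3.140e+00 -1.000e-03  1.363e+00] TCP in stand mm [ 22.7  60.8 334.9] tip s,y,a mm [110.1  60.8 145.3] r 125.8 th 28.9 grasp a 161.7 F stand [-0.1 -0.5  0.5] gap -0.00035030589692634014
red r mm 92.57022307824026 ang 1.276784123631659 192
spokes n 3158 a 0.01228243004221076 valve cand mod72 1.1611126863373187
valve angle 1.1611126863373187
diff driver/tin region 0 house 0
```

View pics/w9.png

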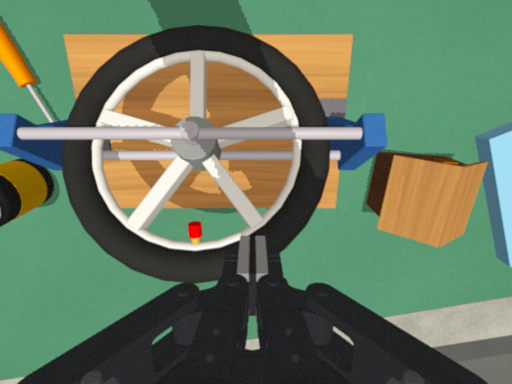

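View pics/s9.png

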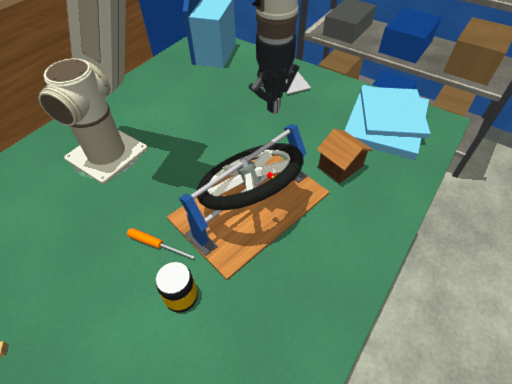

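The red cap, at (195,230) in the wrist view, is at the top of the slope at +1.2°, with the hub at (195,138). The scene view shows the bystanders unmoved and the gripper well clear. I'll hand it in.

```bash
python3 - <<'E'
from bench import ctrl
print(ctrl.sign_off())
E
```

```text
the job is handed in; nothing more can be done
None
```

The valve is standing at twelve o'clock and the job was handed in at about 13.7 s of the 58 s allowed. Sign-off gives no verdict, so this rests on my own checks.

**What I did:** With the fingers shut and pointing straight down, I pushed one spoke above the tube, taking the valve from about +153° to +15°. I drew the fingers out fully, re-entered on the +y side, and pushed the next suitable spoke the rest of the way. I stayed out of the opening that holds the valve stem, then backed off and drew out again.

**Last checks:**
- **Valve angle:** the wrist view gave +1.3° from the red cap and +1.2° from the spokes, about 2 mm sideways at the valve.
- **Forces:** wrist readings, taken at the end of each move, stayed at about 4 N while pushing and were near zero after drawing out.
- **Bystanders:** the scene picture showed no changed pixels around the house, tin or screwdriver compared with the start.
- **Standing still:** I did not measure the wheel's speed at the end. After the first push it held within about 0.6° when I drew out.

**Disagreement:** at the intermediate stop, the coarser top-camera spoke estimate was about 3° below the wrist view (12.4° against 15.6°). I relied on the wrist view because it had far more pixels on the wheel. I did not repeat the top-camera check at the end.

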